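# Nest the washed measuring cups on the coaster

## Robot

A 6-joint arm with a two-finger parallel gripper is mounted at the origin on a cart in front of the work surface, level with it; the furniture and walls round the work are solid. World frame = base frame: x ahead of the robot, y to its left, z up, the work surface at z = 0. Lengths are in m, angles in degrees, forces in N, time in s.
With the tool pointing down it reaches from about 0.4 to 0.825 m from the base axis. Payload 7 kg.
Tool frame: the origin (TCP) lies at the very end of the fingers, on their centre line; the grasp point (between the pads) lies 19 mm behind it (r.grip_depth is the distance from the TCP to the grasp point, in m); z points along the fingers, y is the line along which they close (so a half turn about z gives the same grasp; the last joint's range is limited). The gripper opens to 88 mm and grips with 3 to 60 N. Pads are 19 mm wide; open, the fingers measure 130 mm over their backs; the gripper's body (78 mm by 193 mm) begins 47 mm behind the grasp point.
Start: joints at [-53.165, 20.546, 0.682, 0, -70.136, -16.507], TCP at [0.234, -0.633, 0.192] pointing down, gripper open.
Joint ranges: [-176.03, 176.03], [-82.01, 121.73], [-58.28, 71.71], [-173.87, 95.51], [-174.79, -0.11], [-173.66, 173.66]. Speed limits (degrees/s): [136.94, 136.94, 172.46, 180, 180, 180].

## Interface

Orientations are given as [roll, pitch, yaw] about the fixed x, y, z axes, in that order (R = Rz(yaw) Ry(pitch) Rx(roll)).
In Python, from plant import r gives the robot as it stands.
- The arm moves only by the tool play_rows, never from a script. Its argument "rows" is a list that holds one entry, the list of rows, each a list of 5 numbers: the closure, from 0 (fully open) to 1 (shut), then the shift along the tool's x, y, z each as a share of 0.5 m, from -1 to 1, then the turn about the tool's z as a share of 1.5 rad, from -1 to 1. A call has exactly 8 rows; each row is the pose to reach, as a shift and turn from the pose commanded when the call began, along the tool's axes at that moment; what a row does not reach only later rows make up. A row lasts 1/12 s, in which the tool goes at most 41.7 mm and 7.16 degrees, less where a joint would pass 70% of its speed; a pose out of reach is approached as far as the arm can. A call with a number of a shift or a turn outside -1 to 1 is refused whole. A call with a gripper value outside its range is refused whole. The fingers move at their own pace and stop on an object; "squeeze" is the grip in N (left out, the last holds). Time passes only in rows, so rows that repeat a pose let the fingers close, or fill a call up. It gives the time, the measured TCP pose, the force, the opening and the grip force at its end, in the units of the state.
- r.get_state(): the state, without advancing time (a new reading comes with each control period).
- r.capture(name): name is "side" or "top" or "wrist"; returns the picture (384x512x3 uint8, red, green, blue); there is no depth.
- r.camera_info(name): a dict with "fovy" (degrees; the focal length in pixels is half the picture's height over the tangent of half this angle, whatever the lens; pixels are square), "cx", "cy" (the principal point, pixels), "pose" (4x4, takes a point from camera to world coordinates). Camera axes: x right, y down, z forward; pixel columns grow to the right and rows downward; lengths in m; the calibration is good to about 2 mm. A picture is of the moment at which its call begins: read the wrist's pose just before it. camera_info takes no time and is no camera call; for the wrist camera it gives the pose at the moment of the call.
- r.close_job(): hands the job in; it is judged then, once.
The state is a dict: "time_s": time; "joints": joint angles; "qd": joint speeds; "joint_torque": joint torques, N m; "tcp_pos": TCP position; "eef_rot": TCP orientation; "contact_force": force on the tool from outside, world axes, zero at the start; "moment": the same for the moment, N m; "gripper_width": finger opening in m; "gripper_force": force on a finger pad.
Only numpy, scipy, OpenCV 4.12 (cv2) and the standard library are available. Lean on these libraries where they do the work, as an engineer would, in place of code of your own. Each camera call takes 0.05 s, during which the arm holds its last target. There are 200 camera calls.

## Task

The four washed aluminium measuring cups stand mouth down about the worktop: nest them, still mouth down, in the middle of the round cork coaster. Stand the smallest there first, then put each next larger one down over it, ending with the largest, so that every rim rests flat on the cork and all are let go. Leave the shaker, the white bottle and the teal tin standing where they are.

Things in the scene. Friction and masses are not known exactly. Their poses are not given: they have to be found in the camera images.
- cup_1: smallest of four round aluminium cups, standing mouth down, 40 mm tall, 50 g. The closed end (the top 18 mm) is solid, straight-sided, 25 mm in diameter: grip there. Below it a hollow skirt, walls 2 mm, flares to 31 mm outside at the mouth (bottom); the hollow is 22 mm deep and takes the smaller cups whole. Origin: centre of the mouth's plane, on the surface; z up, to the closed end
- cup_2: second smallest of four round aluminium cups, standing mouth down, 60 mm tall, 80 g. The closed end (the top 18 mm) is solid, straight-sided, 38 mm in diameter: grip there. Below it a hollow skirt, walls 2 mm, flares to 44 mm outside at the mouth (bottom); the hollow is 42 mm deep and takes the smaller cups whole. Origin: centre of the mouth's plane, on the surface; z up, to the closed end
- cup_3: second largest of four round aluminium cups, standing mouth down, 80 mm tall, 110 g. The closed end (the top 18 mm) is solid, straight-sided, 51 mm in diameter: grip there. Below it a hollow skirt, walls 2 mm, flares to 57 mm outside at the mouth (bottom); the hollow is 62 mm deep and takes the smaller cups whole. Origin: centre of the mouth's plane, on the surface; z up, to the closed end
- cup_4: largest of four round aluminium cups, standing mouth down, 100 mm tall, 150 g. The closed end (the top 18 mm) is solid, straight-sided, 64 mm in diameter: grip there. Below it a hollow skirt, walls 2 mm, flares to 70 mm outside at the mouth (bottom); the hollow is 82 mm deep and takes the smaller cups whole. Origin: centre of the mouth's plane, on the surface; z up, to the closed end
- coaster: flat round cork coaster, diameter 100 mm, 6 mm thick, fixed to the worktop. Origin: centre of its underside (its top is 6 mm higher); z up. Over the back of the left half of the worktop hangs a wall cabinet (x over 0.59, y -0.06 to 0.41, z over 0.52 m): keep the arm clear of it, swing with the tool drawn in toward the robot
- shaker: bystander, to be left alone: clear salt shaker with grey domed top, 44 mm wide, 90 mm tall, standing loose. Origin: centre of its underside; z up
- pill_bottle: bystander, to be left alone: white bottle with blue cap, 45 mm wide, 81 mm tall, standing loose. Origin: centre of its underside; z up
- teal_tin: bystander, to be left alone: teal food tin, 58 mm wide, 72 mm tall, standing loose. Origin: centre of its underside; z up
Not all that is in view belongs to the job. Leave any yellow look-alike of the cup_1 alone. What is shaped like the cup_2 but red is not meant.

How it is judged (in metres and radians):
On the way, in this order (a step that is already met when the one before it is completed fails the run):
1. the smallest cup stands mouth down, let go, in the middle of the coaster (horizontal distance between cup_1 and coaster below 0.015 m and z of cup_1 in the frame of coaster between 0.003 and 0.009 m and angle between cup_1's own z axis and vertical below 0.08 rad and contact force between the fingers and cup_1 below 0.3 N and linear speed of cup_1 below 0.03 m/s), for 0.2 s.
2. the second smallest cup stands mouth down, let go, in the middle of the coaster, over the smaller ones (horizontal distance between cup_2 and coaster below 0.015 m and z of cup_2 in the frame of coaster between 0.003 and 0.009 m and angle between cup_2's own z axis and vertical below 0.08 rad and contact force between the fingers and cup_2 below 0.3 N and linear speed of cup_2 below 0.03 m/s), for 0.2 s.
3. the second largest cup stands mouth down, let go, in the middle of the coaster, over the smaller ones (horizontal distance between cup_3 and coaster below 0.015 m and z of cup_3 in the frame of coaster between 0.003 and 0.009 m and angle between cup_3's own z axis and vertical below 0.08 rad and contact force between the fingers and cup_3 below 0.3 N and linear speed of cup_3 below 0.03 m/s), for 0.2 s.
4. the largest cup stands mouth down, let go, in the middle of the coaster, over the smaller ones (horizontal distance between cup_4 and coaster below 0.015 m and z of cup_4 in the frame of coaster between 0.003 and 0.009 m and angle between cup_4's own z axis and vertical below 0.08 rad and contact force between the fingers and cup_4 below 0.3 N and linear speed of cup_4 below 0.03 m/s), for 0.2 s.
At the end, for the whole second after the job is handed in: All four cups stand mouth down on the cork coaster, one over the other: each rim on the cork (within 3 mm in height), each cup's centre within 15 mm of the coaster's centre and within 8 mm of the next cup's, upright within 0.08 rad, at rest and released (all of step 1 and all of step 2 and all of step 3 and all of step 4 and horizontal distance between cup_1 and cup_2 below 0.008 m and horizontal distance between cup_2 and cup_3 below 0.008 m and horizontal distance between cup_3 and cup_4 below 0.008 m); the robot touches nothing.
It fails at once if the shaker is pushed more than 25 mm or tipped over (distance of shaker from where it was at the start of the episode above 0.025 m or angle between shaker's own z axis and vertical above 0.5 rad).
It fails at once if the pill bottle is pushed more than 25 mm or tipped over (distance of pill_bottle from where it was at the start of the episode above 0.025 m or angle between pill_bottle's own z axis and vertical above 0.5 rad).
It fails at once if the teal tin is pushed more than 25 mm or tipped over (distance of teal_tin from where it was at the start of the episode above 0.025 m or angle between teal_tin's own z axis and vertical above 0.5 rad).
It also fails if it takes over 109 s, if anything falls off the work surface, if the arm or the gripper's body presses on something with over 40 N, if the wrist force passes 120 N, or if a joint passes its speed limit or range.

## Working session

There is one attempt and no reset: what is moved stays moved. The work goes in short steps, Python scripts to look and compute and a tool call to move; the robot and the scene stay as the last step left them, time stands still between calls to the robot, and variables do not carry over. Pictures are saved under pics/ and viewed, at most 14 in all, crops included, and the job is handed in when it is done.

Besides the shell and the picture viewer there is one more tool, called after "Emit:" as a command line: name --argument value ..., lists and objects as JSON in quotes. play_rows: Moves the arm, as the interface text tells. Its arguments: {"type":"object","properties":{"rows":{"type":"array","items":{"type":"array","items":{"type":"array","items":{"type":"number"}}}},"squeeze":{"type":"number"}},"required":["rows"]}

```bash
mkdir -p pics; ls
python3 - <<'E'
from plant import r
import cv2,numpy as np
s=r.get_state();print(s)
for n in("top","side"):
    im=r.capture(n);cv2.imwrite(f"pics/{n}0.png",cv2.resize(im[:,:,::-1],None,fx=1.5,fy=1.5,interpolation=cv2.INTER_CUBIC));np.save(f"pics/{n}0.npy",im)
    c=r.camera_info(n);print(n,c)
print(r.camera_info("wrist"))
E
```

```text
pics
{'time_s': 0.0, 'joints': array([-5.31658076e+01,  2.05894879e+01,  6.34016938e-01, -1.87540185e-02,
       -7.01350737e+01, -1.65062699e+01]), 'qd': array([-0.02559024, -0.073017  , -0.0581297 , -0.02463573,  0.10214004,
       -0.02575311]), 'joint_torque': array([ 1.69911906e-03, -5.82723427e+01,  2.93065685e+01,  6.99705809e+00,
        7.11882240e-03, -1.90579881e-04]), 'tcp_pos': array([ 0.23426074, -0.63247401,  0.19075085]), 'eef_rot': array([ 1.79908177e+02, -8.82433318e-03, -1.59678457e+02]), 'contact_force': array([ 0.09405996, -0.50485475, -0.28992559]), 'moment': array([ 0.01468316,  0.06845327, -0.02639371]), 'gripper_force': 0.0, 'gripper_width': 0.0873903431534887}
top {'fovy': 55.05894209269547, 'cx': 257.1990071344939, 'cy': 184.74799645195205, 'pose': array([[-2.41385760e-04, -9.95413882e-01,  9.56616181e-02,
         3.27321547e-01],
       [-9.99906961e-01, -1.06443420e-03, -1.35991415e-02,
         2.35466136e-02],
       [ 1.36385997e-02, -9.56560004e-02, -9.95321013e-01,
         9.81346860e-01],
       [ 0.00000000e+00,  0.00000000e+00,  0.00000000e+00,
         1.00000000e+00]])}
side {'fovy': 55.88982638545611, 'cx': 252.35767087810777, 'cy': 186.17171480393654, 'pose': array([[ 0.9907892 ,  0.05177999, -0.1251223 ,  0.54912536],
       [ 0.1332735 , -0.53648978,  0.8333168 , -0.88743973],
       [-0.0239777 , -0.84231678, -0.53844918,  0.63154108],
       [ 0.        ,  0.        ,  0.        ,  1.        ]])}
{'fovy': 66.43915274621283, 'cx': 252.5345480627429, 'cy': 193.96380049162894, 'pose': array([[-0.34743775,  0.89981294,  0.26386301,  0.16381597],
       [ 0.93770191,  0.3329589 ,  0.09926484, -0.66008381],
       [ 0.00146425,  0.2819132 , -0.9594388 ,  0.38338806],
       [ 0.        ,  0.        ,  0.        ,  1.        ]])}
```

View pics/top0.png

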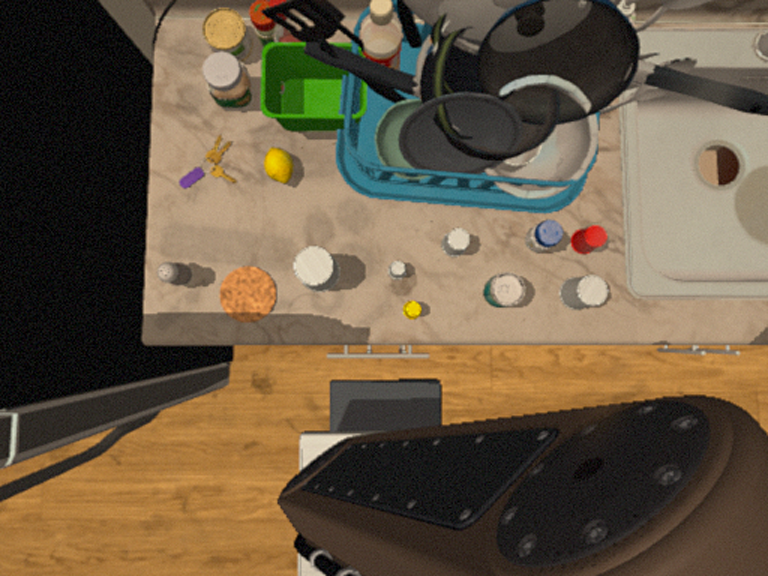

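View pics/side0.png

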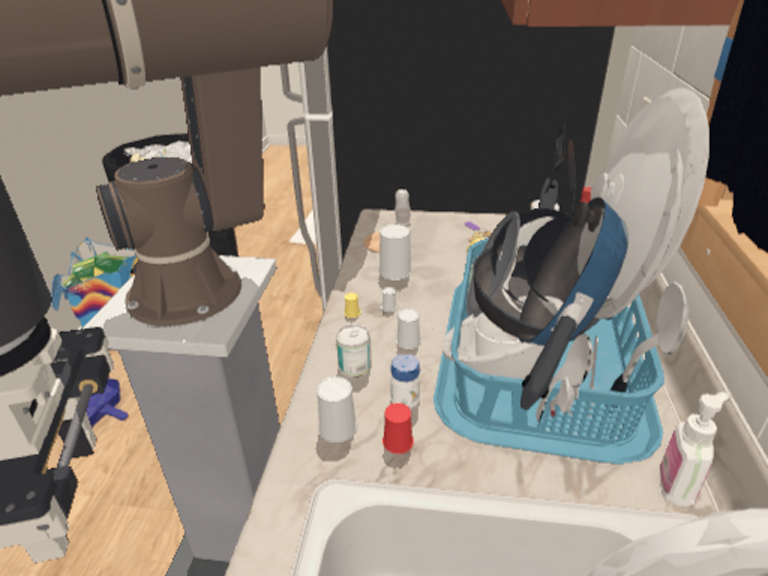

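Top view (1.5x pixels): the candidates for cup_1 are the metal one at (398,270) and the yellow one at (412,310). For cup_2 they are the metal one at (458,240) and the red one at (590,240). The metal ones match the description. cup_3 is at (592,291), cup_4 at (315,267), the coaster at (248,293), the shaker at (170,272), the bottle at (547,235) and the tin at (505,291). I'll fit the known outlines in both views and check them in one enlarged crop.

```bash
cat > h.py <<'E'
import numpy as np,cv2
from plant import r
from scipy.optimize import minimize
t=np.linspace(0,2*np.pi,72,endpoint=False)
CUP={1:(.040,.025,.031),2:(.060,.038,.044),3:(.080,.051,.057),4:(.100,.064,.070)}
def K(c): f=192/np.tan(np.radians(c["fovy"]/2));return f
def proj(P,c):
    T=np.linalg.inv(c["pose"]);q=np.asarray(P)@T[:3,:3].T+T[:3,3];f=K(c)
    return np.c_[f*q[:,0]/q[:,2]+c["cx"],f*q[:,1]/q[:,2]+c["cy"]]
def ray(u,v,c,z):
    f=K(c);d=c["pose"][:3,:3]@np.array([(u-c["cx"])/f,(v-c["cy"])/f,1]);o=c["pose"][:3,3]
    return o+d*(z-o[2])/d[2]
def ring(x,y,z,d): return np.c_[x+d/2*np.cos(t),y+d/2*np.sin(t),np.full(72,z)]
def hull(x,y,k,c,z0=0):
    H,a,b=CUP[k]
    P=proj(np.r_[ring(x,y,z0+H,a),ring(x,y,z0+H-.018,a),ring(x,y,z0,b)],c).astype(np.float32)
    return cv2.convexHull(P)[:,0]
def dense(h,n=120):
    h=np.r_[h,h[:1]];s=np.r_[0,np.cumsum(np.hypot(*np.diff(h,axis=0).T))]
    u=np.linspace(0,s[-1],n,endpoint=False);return np.c_[np.interp(u,s,h[:,0]),np.interp(u,s,h[:,1])]
def grad(im):
    g=cv2.GaussianBlur(im.astype(np.float32),(0,0),.8)
    return np.sqrt(sum(cv2.Sobel(g[:,:,i],5,1,0)**2+cv2.Sobel(g[:,:,i],5,0,1)**2 for i in range(3)))
def score(G,p): return np.minimum(cv2.remap(G,p[:,:1].astype(np.float32),p[:,1:].astype(np.float32),1),250).mean()
def fit(curve,G,x0,rad=.012):
    """curve(x,y)->pixels; grid then refine"""
    g=np.arange(-rad,rad+1e-6,.0015);f=lambda p:-score(G,curve(*p))
    b=min(((f((x0[0]+i,x0[1]+j)),x0[0]+i,x0[1]+j) for i in g for j in g))
    m=minimize(f,b[1:],method="Nelder-Mead",options=dict(initial_simplex=[b[1:],(b[1]+.001,b[2]),(b[1],b[2]+.001)],xatol=1e-5))
    return m.x,-m.fun
E
python3 - <<'E'
from h import *
T=np.load("pics/top0.npy");S=np.load("pics/side0.npy");ct=r.camera_info("top");cs=r.camera_info("side")
Gt,Gs=grad(T),grad(S)
ini={1:(398,270),2:(458,239),3:(592,290),4:(314,266)}
big=cv2.resize(T[130:230,90:430,::-1],None,fx=2.3,fy=2.3,interpolation=2);sb=cv2.resize(S[100:320,180:320,::-1],None,fx=2.6,fy=2.6,interpolation=2)
def draw(p,q):
    cv2.polylines(big,[((p+.5-[90,130])*2.3).astype(int)],True,(0,255,0),1)
    cv2.polylines(sb,[((q+.5-[180,100])*2.6).astype(int)],True,(0,255,0),1)
for k,(u,v) in ini.items():
    p0=ray(u/1.5,v/1.5,ct,CUP[k][0])[:2]
    a,s=fit(lambda x,y:np.r_[dense(hull(x,y,k,ct)),proj(ring(x,y,CUP[k][0],CUP[k][1]),ct)],Gt,p0)
    b,s2=fit(lambda x,y:dense(hull(x,y,k,cs)),Gs,p0,.02)
    print(k,"init",p0.round(4),"top",a.round(4),round(s),"side",b.round(4),round(s2))
    draw(hull(*a,k,ct),hull(*b,k,cs))
p0=ray(248/1.5,293/1.5,ct,.006)[:2]
a,s=fit(lambda x,y:proj(ring(x,y,.006,.1),ct),Gt,p0);print("coaster",p0.round(4),a.round(4),s)
draw(proj(ring(*a,.006,.1),ct),proj(ring(*a,.006,.1),cs))
for n,u,v,z in(("shaker",168,271,.09),("pill",548,232,.081),("tin",508,291,.072),("yel",412,309,.04),("red",594,237,.06)):
    print(n,ray(u/1.5,v/1.5,ct,z).round(3))
cv2.imwrite("pics/c1.png",np.vstack([big,np.hstack([cv2.resize(sb,(int(364*370/572),370)),np.zeros((370,big.shape[1]-int(364*370/572),3),np.uint8)])]))
E
```

```text
1 init [ 0.4301 -0.0102] top [ 0.4335 -0.0105] 193 side [ 0.4355 -0.0068] 168
2 init [ 0.4807 -0.1111] top [ 0.4809 -0.1125] 210 side [ 0.4847 -0.1289] 165
3 init [ 0.393  -0.3277] top [ 0.3931 -0.3279] 215 side [ 0.3955 -0.3292] 182
4 init [0.4298 0.1266] top [0.4306 0.1273] 205 side [0.4324 0.1263] 177
coaster [0.3927 0.2531] [0.3918 0.2536] 183.37599182128906
shaker [0.423 0.363 0.09 ]
pill [ 0.489 -0.258  0.081]
tin [ 0.392 -0.191  0.072]
yel [ 0.363 -0.034  0.04 ]
red [ 0.485 -0.342  0.06 ]
```

View pics/c1.png

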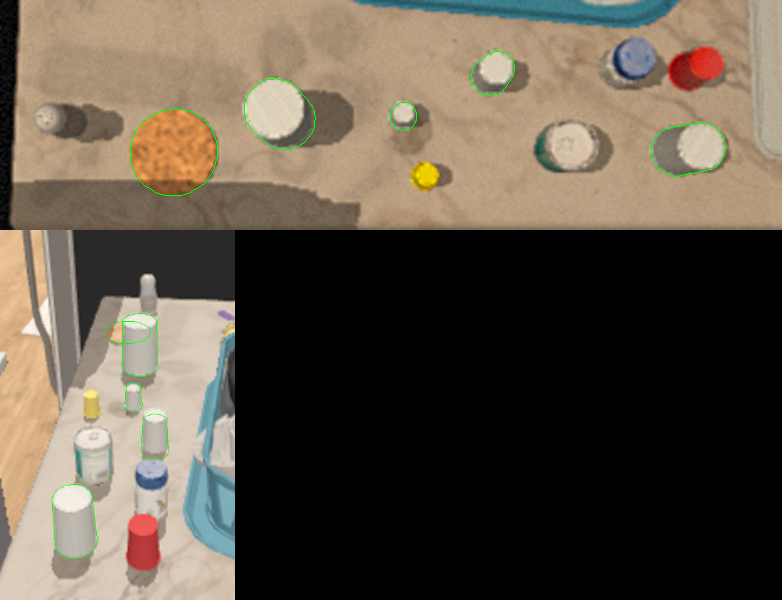

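The green outlines sit on the metal cups, not on the yellow or red ones, and on the coaster. I'll use the closing axis about 20° off x, which clears the shaker and cup_4 when the gripper is at the coaster.

```bash
cat > go.py <<'E'
import sys,numpy as np
from plant import r
def d(x,y,z,yaw=-110):
    s=r.get_state();p=s["tcp_pos"];w=s["eef_rot"][2];a=np.radians(w);e=np.array([x,y,z])-p
    c=[np.cos(a)*e[0]+np.sin(a)*e[1],np.sin(a)*e[0]-np.cos(a)*e[1],-e[2]]
    print(s["time_s"],p.round(4),s["eef_rot"].round(2),"j",s["joints"].round(0),"shares",(np.array(c)/.5).round(4),"turn",round(float(np.radians((w-yaw+180)%360-180))/1.5,4))
d(*map(float,sys.argv[1:]))
E
python3 go.py .434 -.0095 .19
```

```text
0.1 [ 0.2342 -0.6325  0.1908] [ 1.7991e+02 -1.0000e-02 -1.5968e+02] j [-53.  21.   1.  -0. -70. -17.] shares [-0.8073  1.0297  0.0016] turn -0.5781
```

Emit:
play_rows --rows '[[[0,-0.4,0.51,0,-0.578],[0,-0.4,0.51,0,-0.578],[0,-0.4,0.51,0,-0.578],[0,-0.4,0.51,0,-0.578],[0,-0.4,0.51,0,-0.578],[0,-0.4,0.51,0,-0.578],[0,-0.4,0.51,0,-0.578],[0,-0.4,0.51,0,-0.578]]]' --squeeze 15

```text
time_s: 0.77
tcp_pos: [0.3334, -0.3219, 0.1916]
eef_rot: [-180.0, 0.0, -109.6]
contact_force: [-0.3, -0.2, 0.1]
gripper_width: 0.0877
gripper_force: 0.0
```

```bash
python3 go.py .434 -.0095 .14
```

```text
0.7667 [ 0.3334 -0.3219  0.1916] [-1.7999e+02  2.0000e-02 -1.0956e+02] j [-20.   0. -25.  -0. -65.   0.] shares [-0.6561  0.0195  0.1032] turn 0.0052
```

Emit:
play_rows --rows '[[[0,-0.655,0.019,0.1,0.005],[0,-0.655,0.019,0.1,0.005],[0,-0.655,0.019,0.1,0.005],[0,-0.655,0.019,0.1,0.005],[0,-0.655,0.019,0.1,0.005],[0,-0.655,0.019,0.1,0.005],[0,-0.655,0.019,0.1,0.005],[0,-0.655,0.019,0.1,0.005]]]'

```text
time_s: 1.43
tcp_pos: [0.4365, -0.0111, 0.1415]
eef_rot: [-180.0, 0.0, -110.4]
contact_force: [1.7, -1.2, -0.5]
gripper_width: 0.0878
gripper_force: 0.0
```

```bash
cat >> h.py <<'E'
def wrist(k,x,y,name,z0=0,s=1):
    c=r.camera_info("wrist");im=r.capture("wrist");G=grad(im)
    o,q=fit(lambda a,b:np.r_[dense(hull(a,b,k,c,z0)),proj(ring(a,b,z0+CUP[k][0],CUP[k][1]),c)],G,(x,y),.012)
    v=cv2.resize(im[:,:,::-1],None,fx=1.2,fy=1.2)
    cv2.polylines(v,[(hull(*o,k,c,z0)*1.2).astype(int)],True,(0,255,0),1);cv2.imwrite(f"pics/{name}.png",v)
    print("wrist fit",k,o.round(4),round(q));return o
E
python3 -c "
from h import *
wrist(1,.434,-.0095,'w1')"
python3 go.py .434 -.0095 .012
```

```text
wrist fit 1 [ 0.4358 -0.0115] 154
1.4833 [ 0.4389 -0.0067  0.1407] [-1.7996e+02  7.0000e-02 -1.1029e+02] j [ 25.   0. -32.  -0. -58. -45.] shares [0.0086 0.0073 0.2574] turn -0.0034
```

View pics/w1.png

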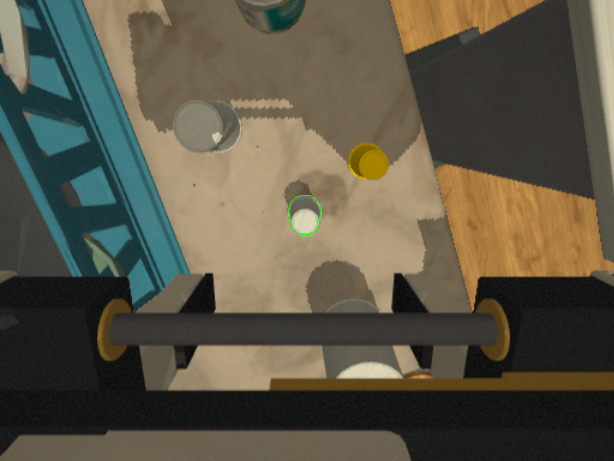

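Emit:
play_rows --rows '[[[0,0,0,0.08,0],[0,0,0,0.16,0],[0,0,0,0.16,0],[0,0,0,0.16,0],[0,0,0,0.16,0],[0,0,0,0.16,0],[0,0,0,0.16,0],[0,0,0,0.16,0]]]'

```text
time_s: 2.15
tcp_pos: [0.4375, -0.0132, 0.0632]
eef_rot: [-179.9, 0.1, -110.4]
contact_force: [0.3, -0.7, -0.3]
gripper_width: 0.0878
gripper_force: 0.0
```

```bash
python3 -c "
from h import *
wrist(1,.434,-.0105,'w2')"
python3 go.py .435 -.0105 .012
```

```text
wrist fit 1 [ 0.4359 -0.0112] 155
2.2 [ 0.4372 -0.0133  0.0629] [-1.7990e+02  1.0000e-01 -1.1045e+02] j [ 24.   6. -38.   0. -46. -45.] shares [-0.0036  0.0061  0.1018] turn -0.0052
```

Emit:
play_rows --rows '[[[0,-0.003,0.005,0.03,0],[0,-0.003,0.005,0.07,0],[0,-0.003,0.005,0.101,0],[0,-0.003,0.005,0.101,0],[0,-0.003,0.005,0.101,0],[0.5,-0.003,0.005,0.101,0],[1,-0.003,0.005,0.101,0],[1,-0.003,0.005,0.101,0]]]' --squeeze 15

```text
time_s: 2.87
tcp_pos: [0.4354, -0.0108, 0.0121]
eef_rot: [-179.9, 0.1, -110.4]
contact_force: [-1.5, -1.2, 0.9]
gripper_width: 0.0727
gripper_force: 0.0
```

Emit:
play_rows --rows '[[[1,0,0,0,0],[1,0,0,0,0],[1,0,0,0,0],[1,0,0,0,0],[1,0,0,0,0],[1,0,0,0,0],[1,0,0,0,0],[1,0,0,0,0]]]'

```text
time_s: 3.53
tcp_pos: [0.4347, -0.0111, 0.0111]
eef_rot: [180.0, -0.0, -110.4]
contact_force: [0.4, 0.1, 0.2]
gripper_width: 0.0198
gripper_force: 0.0
```

```bash
python3 go.py .392 .2535 .16
```

```text
3.5333 [ 0.4347 -0.0111  0.0111] [ 180.     -0.   -110.42] j [ 25.  10. -42.  -0. -38. -45.] shares [-0.4661  0.2646 -0.2977] turn -0.0049
```

The opening went under 25 mm with no grip force, so I'll take a look.

Run:
```python
from h import *
w=r.capture("wrist");s=r.capture("side");t=r.capture("top");print(r.get_state()["gripper_width"])
f=lambda a,k:cv2.resize(a[:,:,::-1],k,interpolation=2)
v=np.hstack([f(w,(400,300)),f(s[150:240,215:335],(400,300))]);v=np.vstack([v,np.hstack([f(t[150:225,215:315],(400,300)),np.zeros((300,400,3),np.uint8)])])
cv2.imwrite("pics/g1.png",v)
```

```text
0.00776720984820077
```

View pics/g1.png

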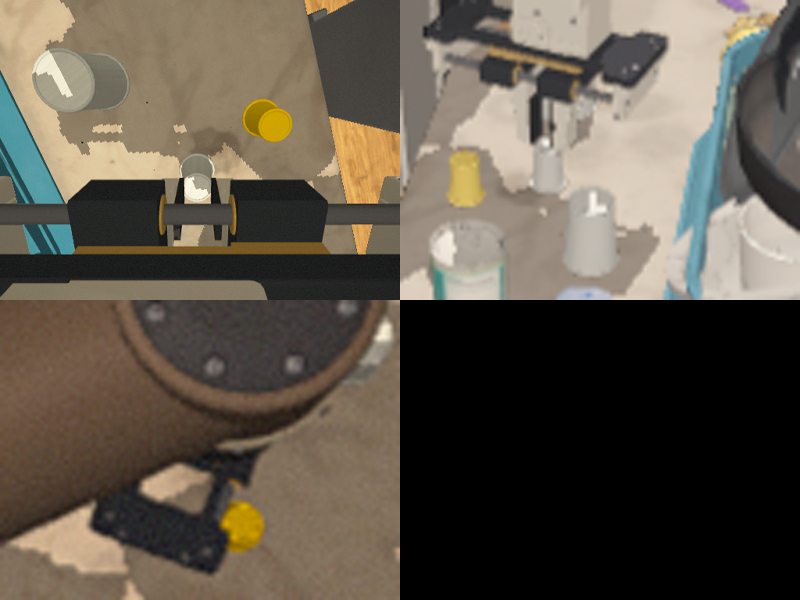

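Run:
```python
from h import *
c=r.camera_info("wrist");s=r.get_state();print(s["tcp_pos"],s["gripper_width"])
print(ray(252,239,c,.04),ray(252,215,c,0.0))
print("tcp px",proj([s["tcp_pos"],s["tcp_pos"]+[0,0,.019]],c))
print(c["pose"][:3,3]-s["tcp_pos"])
wrist(1,.435,-.025,'w3')
```

```text
[ 0.43465244 -0.01107457  0.0111368 ] 0.00776720984820077
[ 0.43601768 -0.01155551  0.04      ] [ 0.43586011 -0.01217178  0.        ]
tcp px [[254.12541333 221.36054079]
 [254.28127053 232.36413854]]
[-0.02569592 -0.07227197  0.19255854]
wrist fit 1 [ 0.4382 -0.0114] 163
```

Run:
```python
from h import *
w=r.capture("wrist");print(r.get_state()["gripper_width"],r.get_state()["gripper_force"])
cv2.imwrite("pics/g2.png",cv2.resize(w[180:330,130:390,::-1],None,fx=3,fy=3,interpolation=2))
```

```text
0.0020018841790165275 0.0
```

View pics/g2.png

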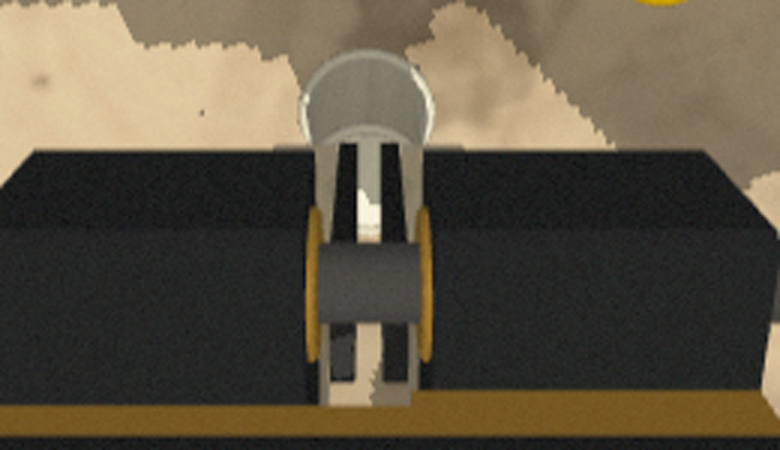

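Run:
```python
from h import *
w=r.capture("side");c=r.camera_info("side");s=r.get_state();p=s["tcp_pos"];print(p,s["gripper_width"],s["contact_force"])
q=proj([p,p+[0,0,.019],p+[0,0,.047+.019]],c);print(q)
v=cv2.resize(w[150:250,205:325,::-1],None,fx=6,fy=6,interpolation=2)
for a in q: cv2.circle(v,tuple(((a+.5-[205,150])*6).astype(int)),3,(0,0,255),-1)
cv2.polylines(v,[((hull(.436,-.0115,1,c)+.5-[205,150])*6).astype(int)],True,(0,255,0),1)
cv2.imwrite("pics/g3.png",v)
```

```text
[ 0.43462385 -0.01105144  0.011144  ] 0.001310820234731393 [ 0.04226576 -0.12293481 -0.9521002 ]
[[258.47387519 201.76360247]
 [258.3781123  196.49155594]
 [258.13315494 183.00588902]]
```

View pics/g3.png

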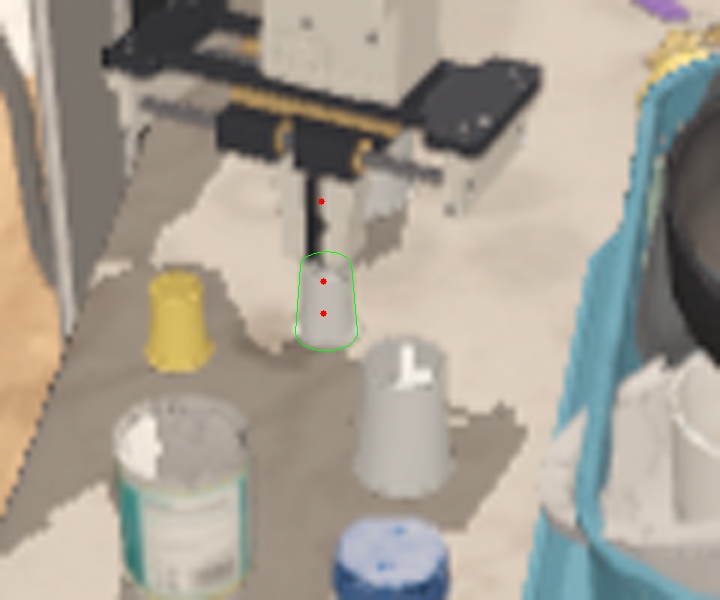

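Emit:
play_rows --rows '[[[1,0,0,-0.05,0],[1,0,0,-0.1,0],[1,0,0,-0.14,0],[0.8,0,0,-0.14,0],[0.6,0,0,-0.14,0],[0.6,0,0,-0.14,0],[0.6,0,0,-0.14,0],[0.6,0,0,-0.14,0]]]'

```text
time_s: 4.5
tcp_pos: [0.434, -0.0113, 0.0803]
eef_rot: [179.9, -0.1, -110.4]
contact_force: [0.3, 0.5, -0.4]
gripper_width: 0.0284
gripper_force: 0.0
```

Run:
```python
from h import *
out=[]
for n,(u,v0) in (("side",(205,130)),("wrist",(170,130))):
    s=r.get_state();p=s["tcp_pos"];c=r.camera_info(n);w=r.capture(n)
    a=np.radians(s["eef_rot"][2]);X=np.array([np.cos(a),np.sin(a),0]);Y=np.array([np.sin(a),-np.cos(a),0]);g=s["gripper_width"]/2
    v=cv2.resize(w[v0:v0+200,u:u+130,::-1],None,fx=3,fy=3,interpolation=2)
    for sg in(-1,1):
        P=[p+sg*g*Y+i*X+[0,0,h] for i,h in((-.0095,0),(.0095,0),(.0095,.038),(-.0095,.038))]
        cv2.polylines(v,[((proj(P,c)+.5-[u,v0])*3).astype(int)],True,(0,0,255),1)
    o,q=fit(lambda a,b:dense(hull(a,b,1,c)),grad(w),(.436,-.0115),.009);print(n,o,q)
    cv2.polylines(v,[((hull(*o,1,c)+.5-[u,v0])*3).astype(int)],True,(0,255,0),1)
    out.append(v);print(p,2*g)
cv2.imwrite("pics/g4.png",np.hstack(out))
```

```text
side [ 0.43555643 -0.00682246] 168.4141082763672
[ 0.43403825 -0.01131276  0.08033623] 0.028400040052713127
wrist [ 0.43597592 -0.01150493] 159.26202392578125
[ 0.43411622 -0.01128367  0.0803935 ] 0.03203083414013968
```

View pics/g4.png

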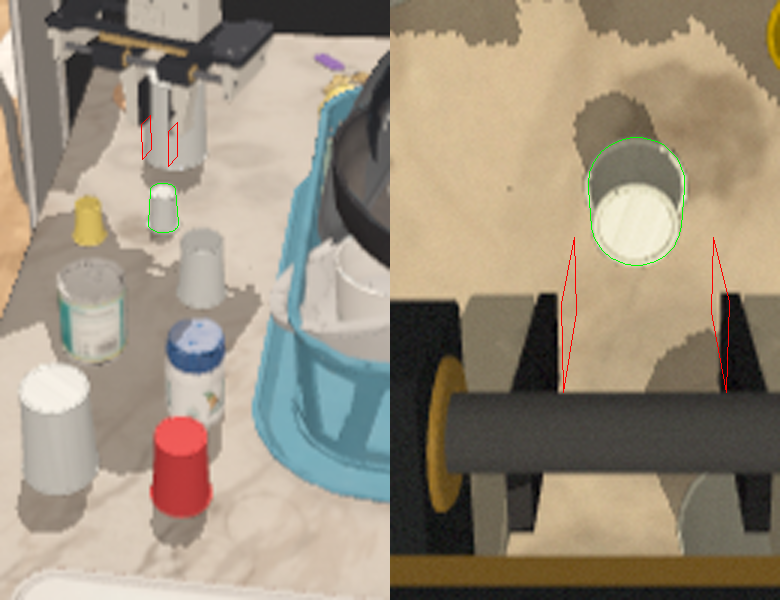

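The drawn pads (red) are well below the real fingers. The real tips end about 30 mm above the reported TCP, so the fingers closed just over the cup and it hasn't moved. Next I'll work out that offset.

Run:
```python
from h import *
s=r.get_state();p=s["tcp_pos"];a=np.radians(s["eef_rot"][2]);X=np.array([np.cos(a),np.sin(a),0]);Y=np.array([np.sin(a),-np.cos(a),0])
cw=r.camera_info("wrist");cs=r.camera_info("side");print(p,s["gripper_width"])
for h in(.02,.025,.03,.035,.04):
    f=lambda g,i,c,u,v:((proj([p+sg*g*Y+i*X+[0,0,h] for sg in(-1,1)],c)+.5-[u,v])*3).round(0).tolist()
    print(h,"wrist",f(.016,.0095,cw,170,130),"side",f(.0142,.0095,cs,205,130),f(.0142,-.0095,cs,205,130))
```

```text
[ 0.43425366 -0.0112235   0.08051055] 0.03316337679430433
0.02 wrist [[178.0, 269.0], [331.0, 269.0]] side [[169.0, 148.0], [142.0, 141.0]] [[178.0, 138.0], [152.0, 132.0]]
0.025 wrist [[176.0, 278.0], [333.0, 278.0]] side [[169.0, 143.0], [142.0, 136.0]] [[178.0, 134.0], [151.0, 127.0]]
0.03 wrist [[174.0, 287.0], [335.0, 287.0]] side [[169.0, 139.0], [142.0, 132.0]] [[178.0, 129.0], [151.0, 123.0]]
0.035 wrist [[172.0, 297.0], [338.0, 297.0]] side [[169.0, 134.0], [142.0, 127.0]] [[178.0, 125.0], [151.0, 118.0]]
0.04 wrist [[170.0, 308.0], [340.0, 307.0]] side [[169.0, 129.0], [142.0, 123.0]] [[178.0, 120.0], [151.0, 114.0]]
```

Wrist row 293 with a 165 px gap, plus the side view, both put the real fingertips about 34 mm above the reported TCP. I'll go down slowly with the fingers open, watching the force.

Emit:
play_rows --rows '[[[0,0,-0.0034,0,0],[0,0,-0.0034,0.04,0],[0,0,-0.0034,0.08,0],[0,0,-0.0034,0.12,0],[0,0,-0.0034,0.15,0],[0,0,-0.0034,0.17,0],[0,0,-0.0034,0.181,0],[0,0,-0.0034,0.181,0]]]'

```text
time_s: 5.27
tcp_pos: [0.4355, -0.012, -0.0105]
eef_rot: [179.9, -0.1, -110.4]
contact_force: [-1.1, 0.1, -0.2]
gripper_width: 0.0825
gripper_force: 0.0
```

Emit:
play_rows --rows '[[[0,0,0,0.005,0],[0,0,0,0.01,0],[0,0,0,0.014,0],[0,0,0,0.018,0],[0,0,0,0.018,0],[0,0,0,0.018,0],[0.5,0,0,0.018,0],[1,0,0,0.018,0]]]'

```text
time_s: 5.93
tcp_pos: [0.4364, -0.0116, -0.0182]
eef_rot: [-180.0, 0.0, -110.4]
contact_force: [0.1, -0.2, -0.0]
gripper_width: 0.0792
gripper_force: 0.0
```

Emit:
play_rows --rows '[[[1,0,0,0,0],[1,0,0,0,0],[1,0,0,0,0],[1,0,0,0,0],[1,0,0,0,0],[1,0,0,0,0],[1,0,0,0,0],[1,0,0,0,0]]]'

```text
time_s: 6.6
tcp_pos: [0.4362, -0.0117, -0.0184]
eef_rot: [180.0, -0.0, -110.4]
contact_force: [-0.5, -0.3, -0.9]
gripper_width: 0.0266
gripper_force: 10.6
```

Emit:
play_rows --rows '[[[1,0,0,-0.02,0],[1,0,0,-0.08,0],[1,0,0,-0.15,0],[1,0,0,-0.22,0],[1,0,0,-0.28,0],[1,0,0,-0.28,0],[1,0,0,-0.28,0],[1,0,0,-0.28,0]]]'

```text
time_s: 7.27
tcp_pos: [0.4357, -0.0117, 0.1213]
eef_rot: [180.0, 0.0, -110.4]
contact_force: [0.4, 0.6, -1.1]
gripper_width: 0.0261
gripper_force: 14.8
```

```bash
python3 -c "
from h import *
wrist(1,.436,-.0115,'w5',.139);s=r.get_state();print(s['gripper_width'],s['gripper_force'])"
python3 go.py .392 .2535 .12
```

```text
wrist fit 1 [ 0.4377 -0.0094] 131
0.02565808875834116 14.843236767919734
7.3167 [ 0.4353 -0.0119  0.1207] [ 1.7992e+02 -5.0000e-02 -1.1044e+02] j [ 25.   1. -34.  -0. -55. -45.] shares [-0.4671  0.2666  0.0015] turn -0.0052
```

Emit:
play_rows --rows '[[[1,-0.466,0.265,0,-0.005],[1,-0.466,0.265,0,-0.005],[1,-0.466,0.265,0,-0.005],[1,-0.466,0.265,0,-0.005],[1,-0.466,0.265,0,-0.005],[1,-0.466,0.265,0,-0.005],[1,-0.466,0.265,0,-0.005],[1,-0.466,0.265,0,-0.005]]]'

```text
time_s: 7.98
tcp_pos: [0.3926, 0.256, 0.1201]
eef_rot: [180.0, -0.1, -109.8]
contact_force: [0.1, 0.1, 0.2]
gripper_width: 0.0259
gripper_force: 14.8
```

Emit:
play_rows --rows '[[[1,0,0,0,0],[1,0,0,0,0],[1,0,0,0,0],[1,0,0,0,0],[1,0,0,0,0],[1,0,0,0,0],[1,0,0,0,0],[1,0,0,0,0]]]'

```text
time_s: 8.65
tcp_pos: [0.3935, 0.2527, 0.1218]
eef_rot: [-180.0, 0.0, -110.0]
contact_force: [-0.4, -0.0, -0.1]
gripper_width: 0.0256
gripper_force: 14.8
```

```bash
python3 - <<'E'
from h import *
c=r.camera_info("wrist");w=r.capture("wrist")
R=lambda a,b:proj(ring(a,b,.006,.1),c)
# only use pixels where the ring lies above the gripper (row<230)
def f(a,b):
    p=R(a,b);return p[(p[:,1]<225)&(p[:,1]>2)] 
o,q=fit(f,grad(w),(.393,.2535),.009);print("coaster wrist",o,q)
v=cv2.resize(w[:,:,::-1],None,fx=1.2,fy=1.2);cv2.polylines(v,[(R(*o)*1.2).astype(int)],True,(0,255,0),1);cv2.imwrite("pics/w6.png",v)
E
python3 go.py .392 .2535 -.011
```

```text
coaster wrist [0.39326676 0.2513752 ] 148.43980407714844
8.7 [0.3935 0.2528 0.1218] [-1.8000e+02  2.0000e-02 -1.1002e+02] j [ 57.   4. -30.  -0. -55. -77.] shares [-0.0003  0.0033  0.2656] turn -0.0002
```

View pics/w6.png

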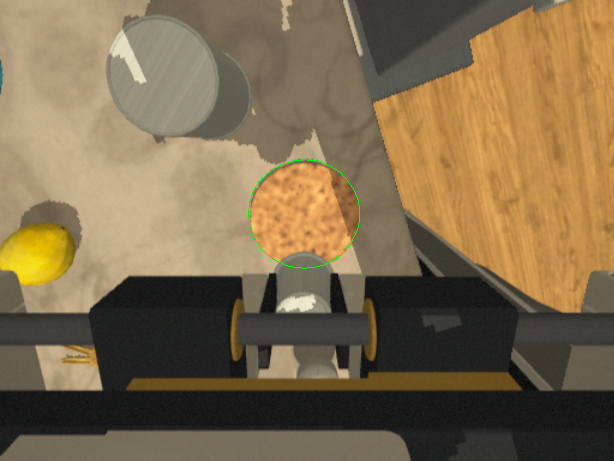

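The wrist view shows cup_1 held at (303,290), and the coaster fit around (304,214) gives (0.393, 0.252), right under the tool. Lowering it now.

Emit:
play_rows --rows '[[[1,0,0,0.06,0],[1,0,0,0.12,0],[1,0,0,0.18,0],[1,0,0,0.22,0],[1,0,0,0.24,0],[1,0,0,0.255,0],[1,0,0,0.265,0],[1,0,0,0.265,0]]]'

```text
time_s: 9.37
tcp_pos: [0.3933, 0.2528, -0.0114]
eef_rot: [180.0, -0.0, -110.0]
contact_force: [-0.8, -0.6, -0.2]
gripper_width: 0.0259
gripper_force: 14.8
```

Emit:
play_rows --rows '[[[1,0,0,0.002,0],[1,0,0,0.002,0],[1,0,0,0.002,0],[0.6,0,0,0.002,0],[0.2,0,0,0.002,0],[0.2,0,0,0.002,0],[0.2,0,0,0.002,0],[0.2,0,0,0.002,0]]]'

```text
time_s: 10.03
tcp_pos: [0.3935, 0.253, -0.0117]
eef_rot: [-180.0, 0.0, -110.0]
contact_force: [0.3, 0.4, -0.1]
gripper_width: 0.0538
gripper_force: 0.0
```

Emit:
play_rows --rows '[[[0.2,0,0,0,0],[0.2,0,0,-0.05,0],[0.2,0,0,-0.1,0],[0.2,0,0,-0.16,0],[0,0,0,-0.22,0],[0,0,0,-0.27,0],[0,0,0,-0.27,0],[0,0,0,-0.27,0]]]'

```text
time_s: 10.7
tcp_pos: [0.394, 0.2538, 0.1246]
eef_rot: [-180.0, 0.2, -110.0]
contact_force: [-0.7, -0.2, -1.3]
gripper_width: 0.0865
gripper_force: 0.0
```

```bash
python3 -c "
from h import *
wrist(1,.393,.252,'w7',.006)"
python3 go.py .482 -.113 .125
```

```text
wrist fit 1 [0.395  0.2533] 220
10.75 [0.3933 0.253  0.1233] [ 1.7999e+02  6.0000e-02 -1.1001e+02] j [ 57.   4. -30.  -0. -55. -77.] shares [ 0.6271 -0.4172 -0.0034] turn -0.0002
```

Emit:
play_rows --rows '[[[0,0.627,-0.417,0,0],[0,0.627,-0.417,0,0],[0,0.627,-0.417,0,0],[0,0.627,-0.417,0,0],[0,0.627,-0.417,0,0],[0,0.627,-0.417,0,0],[0,0.627,-0.417,0,0],[0,0.627,-0.417,0,0]]]'

```text
time_s: 11.42
tcp_pos: [0.4711, -0.0732, 0.1219]
eef_rot: [179.9, -0.1, -110.0]
contact_force: [1.7, 0.4, -0.0]
gripper_width: 0.0878
gripper_force: 0.0
```

```bash
python3 go.py .482 -.113 .07
```

```text
11.4167 [ 0.4711 -0.0732  0.1219] [ 1.7989e+02 -6.0000e-02 -1.0999e+02] j [ 15.   5. -29.  -0. -56. -35.] shares [ 0.0673 -0.0477  0.1038] turn 0.0001
```

Emit:
play_rows --rows '[[[0,0.067,-0.048,0,0],[0,0.067,-0.048,0.05,0],[0,0.067,-0.048,0.1,0],[0,0.067,-0.048,0.1,0],[0,0.067,-0.048,0.1,0],[0,0.067,-0.048,0.1,0],[0,0.067,-0.048,0.1,0],[0,0.067,-0.048,0.1,0]]]'

```text
time_s: 12.08
tcp_pos: [0.484, -0.11, 0.0744]
eef_rot: [-179.9, 0.0, -109.9]
contact_force: [-0.2, -0.7, 0.0]
gripper_width: 0.0875
gripper_force: 0.0
```

```bash
python3 -c "
from h import *
wrist(2,.482,-.113,'w8')"
python3 go.py .483 -.1135 .002
```

```text
wrist fit 2 [ 0.4837 -0.1135] 121
12.1333 [ 0.4838 -0.1101  0.0743] [-1.7990e+02  5.0000e-02 -1.0992e+02] j [ 10.  10. -31.   0. -49. -30.] shares [ 0.007  -0.0007  0.1446] turn 0.0009
```

Emit:
play_rows --rows '[[[0,0.007,-0.001,0.03,0],[0,0.007,-0.001,0.07,0],[0,0.007,-0.001,0.11,0],[0,0.007,-0.001,0.145,0],[0,0.007,-0.001,0.145,0],[0,0.007,-0.001,0.145,0],[0.5,0.007,-0.001,0.145,0],[1,0.007,-0.001,0.145,0]]]'

```text
time_s: 12.8
tcp_pos: [0.482, -0.114, 0.0015]
eef_rot: [180.0, 0.0, -110.0]
contact_force: [-3.4, 0.6, -1.9]
gripper_width: 0.079
gripper_force: 0.0
```

Emit:
play_rows --rows '[[[1,0,0,0,0],[1,0,0,0,0],[1,0,0,0,0],[1,0,0,0,0],[1,0,0,0,0],[1,0,0,0,0],[1,0,0,0,0],[1,0,0,0,0]]]'

```text
time_s: 13.47
tcp_pos: [0.4821, -0.1141, 0.0013]
eef_rot: [-180.0, 0.0, -110.0]
contact_force: [-5.7, 1.8, 1.2]
gripper_width: 0.0403
gripper_force: 15.0
```

Emit:
play_rows --rows '[[[1,0,0,-0.02,0],[1,0,0,-0.08,0],[1,0,0,-0.15,0],[1,0,0,-0.22,0],[1,0,0,-0.28,0],[1,0,0,-0.28,0],[1,0,0,-0.28,0],[1,0,0,-0.28,0]]]'

```text
time_s: 14.13
tcp_pos: [0.4827, -0.114, 0.141]
eef_rot: [-179.9, 0.1, -110.0]
contact_force: [0.1, -0.6, -1.8]
gripper_width: 0.0402
gripper_force: 14.9
```

```bash
python3 go.py .394 .253 .142
```

```text
14.1333 [ 0.4827 -0.114   0.141 ] [-1.7991e+02  6.0000e-02 -1.1001e+02] j [  9.   6. -26.  -0. -58. -29.] shares [-0.6291  0.4179 -0.002 ] turn -0.0001
```

Run:
```python
from h import *
w=r.capture("wrist");s=r.capture("side");print(r.get_state()["gripper_width"])
cv2.imwrite("pics/g5.png",np.hstack([cv2.resize(w[150:350,130:380,::-1],(500,400),interpolation=2),cv2.resize(s[100:260,200:320,::-1],(300,400),interpolation=2)]))
```

```text
0.04001151424382518
```

View pics/g5.png

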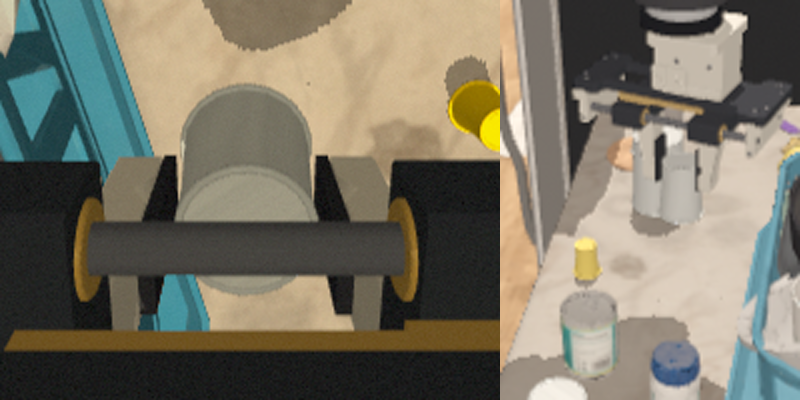

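cup_2 is held upright between the pads (top disc near (247,230) in the crop). Carrying it over.

Emit:
play_rows --rows '[[[1,-0.629,0.418,0,0],[1,-0.629,0.418,0,0],[1,-0.629,0.418,0,0],[1,-0.629,0.418,0,0],[1,-0.629,0.418,0,0],[1,-0.629,0.418,0,0],[1,-0.629,0.418,0,0],[1,-0.629,0.418,0,0]]]'

```text
time_s: 14.9
tcp_pos: [0.4026, 0.2113, 0.1398]
eef_rot: [180.0, -0.1, -110.0]
contact_force: [1.7, 0.1, -1.4]
gripper_width: 0.0403
gripper_force: 14.9
```

```bash
python3 go.py .394 .253 .142
```

```text
14.9 [0.4026 0.2113 0.1398] [ 1.7998e+02 -7.0000e-02 -1.0998e+02] j [ 53.   2. -30.   0. -58. -73.] shares [-0.0725  0.0447 -0.0043] turn 0.0002
```

Emit:
play_rows --rows '[[[1,-0.072,0.045,0,0],[1,-0.072,0.045,0,0],[1,-0.072,0.045,0,0],[1,-0.072,0.045,0,0],[1,-0.072,0.045,0,0],[1,-0.072,0.045,0,0],[1,-0.072,0.045,0,0],[1,-0.072,0.045,0,0]]]'

```text
time_s: 15.57
tcp_pos: [0.3954, 0.2505, 0.1407]
eef_rot: [-180.0, 0.0, -110.1]
contact_force: [0.6, -0.0, -0.8]
gripper_width: 0.0398
gripper_force: 14.9
```

```bash
python3 - <<'E'
from h import *
s=r.get_state();z=s["tcp_pos"][2]-.0014
wrist(2,*s["tcp_pos"][:2],'w9',z)
E
python3 go.py .394 .253 .062
```

```text
wrist fit 2 [0.3967 0.251 ] 165
15.6167 [0.3953 0.2507 0.1408] [-1.8000e+02  1.0000e-02 -1.1007e+02] j [ 57.   3. -29.  -0. -58. -77.] shares [-0.0034  0.0041  0.1575] turn -0.0008
```

Emit:
play_rows --rows '[[[1,-0.004,0.004,0.04,0],[1,-0.004,0.004,0.09,0],[1,-0.004,0.004,0.13,0],[1,-0.004,0.004,0.157,0],[1,-0.004,0.004,0.157,0],[1,-0.004,0.004,0.157,0],[1,-0.004,0.004,0.157,0],[1,-0.004,0.004,0.157,0]]]'

```text
time_s: 16.28
tcp_pos: [0.3945, 0.2546, 0.0633]
eef_rot: [-180.0, 0.1, -110.0]
contact_force: [-0.7, 0.2, -0.6]
gripper_width: 0.0402
gripper_force: 14.9
```

```bash
python3 go.py .394 .253 .008
```

```text
16.2833 [0.3945 0.2546 0.0633] [-1.7996e+02  1.1000e-01 -1.0999e+02] j [ 57.   9. -35.   0. -47. -77.] shares [ 3.300e-03 -1.000e-04  1.106e-01] turn 0.0001
```

Emit:
play_rows --rows '[[[1,0.001,0,0.02,0],[1,0.001,0,0.04,0],[1,0.001,0,0.06,0],[1,0.001,0,0.08,0],[1,0.001,0,0.095,0],[1,0.001,0,0.105,0],[1,0.001,0,0.11,0],[1,0.001,0,0.11,0]]]'

```text
time_s: 16.95
tcp_pos: [0.3939, 0.2536, 0.0073]
eef_rot: [-180.0, 0.0, -110.0]
contact_force: [-0.4, 0.4, 0.7]
gripper_width: 0.0405
gripper_force: 15.0
```

Emit:
play_rows --rows '[[[1,0,0,0.002,0],[1,0,0,0.002,0],[1,0,0,0.002,0],[0.6,0,0,0.002,0],[0.1,0,0,0.002,0],[0.1,0,0,0.002,0],[0.1,0,0,0.002,0],[0.1,0,0,0.002,0]]]'

```text
time_s: 17.62
tcp_pos: [0.3937, 0.2535, 0.0062]
eef_rot: [180.0, 0.0, -110.0]
contact_force: [-0.0, 0.5, 0.2]
gripper_width: 0.0615
gripper_force: 0.0
```

Emit:
play_rows --rows '[[[0,0,0,0,0],[0,0,0,-0.05,0],[0,0,0,-0.1,0],[0,0,0,-0.16,0],[0,0,0,-0.22,0],[0,0,0,-0.26,0],[0,0,0,-0.26,0],[0,0,0,-0.26,0]]]'

```text
time_s: 18.28
tcp_pos: [0.3941, 0.2541, 0.1372]
eef_rot: [-180.0, 0.2, -110.0]
contact_force: [0.7, -0.1, -1.3]
gripper_width: 0.0875
gripper_force: 0.0
```

```bash
python3 - <<'E'
from h import *
for z in(.003,.006,.012): wrist(2,.394,.253,'w10',z)
s=r.capture("side");cv2.imwrite("pics/g6.png",np.hstack([cv2.resize(cv2.imread("pics/w10.png")[100:420,150:450],(400,427)),cv2.resize(s[80:180,190:290,::-1],(400,427),interpolation=2)]))
E
python3 go.py .395 -.3285 .13
```

```text
wrist fit 2 [0.3956 0.2546] 219
wrist fit 2 [0.3952 0.2538] 221
wrist fit 2 [0.3946 0.2524] 204
18.4833 [0.3932 0.2528 0.135 ] [ 1.7996e+02 -1.2000e-01 -1.1000e+02] j [ 57.   4. -29.  -0. -57. -77.] shares [ 1.0912 -0.4011  0.0101] turn -0.0001
```

View pics/g6.png

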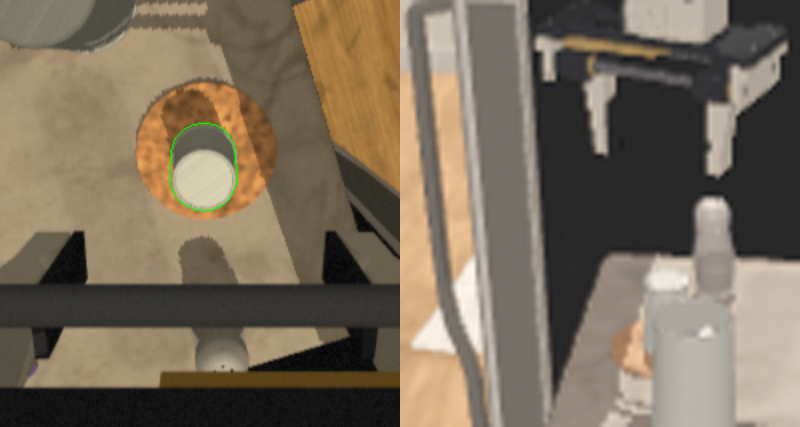

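cup_2 stands upright on the cork; the fit scores best at z = 6 mm, centre (0.395, 0.254). On to cup_3 by way of a point further out.

Emit:
play_rows --rows '[[[0,0.519,-0.289,0,0],[0,0.519,-0.289,0,0],[0,0.519,-0.289,0,0],[0,0.519,-0.289,0,0],[0,0.519,-0.289,0,0],[0,0.519,-0.289,0,0],[0,0.519,-0.289,0,0],[0,0.519,-0.289,0,0]]]'

```text
time_s: 19.15
tcp_pos: [0.44, -0.0449, 0.1351]
eef_rot: [179.9, -0.1, -110.2]
contact_force: [-0.2, 0.6, -0.4]
gripper_width: 0.0873
gripper_force: 0.0
```

```bash
python3 go.py .395 -.3285 .11
```

```text
19.15 [ 0.44   -0.0449  0.1351] [ 1.7989e+02 -1.2000e-01 -1.1025e+02] j [ 20.   1. -32.   0. -57. -40.] shares [ 0.5633 -0.1119  0.0502] turn -0.0029
```

Emit:
play_rows --rows '[[[0,0.563,-0.112,0.03,0],[0,0.563,-0.112,0.03,0],[0,0.563,-0.112,0.03,0],[0,0.563,-0.112,0.03,0],[0,0.563,-0.112,0.03,0],[0,0.563,-0.112,0.03,0],[0,0.563,-0.112,0.03,0],[0,0.563,-0.112,0.03,0]]]'

```text
time_s: 19.82
tcp_pos: [0.3951, -0.3282, 0.1193]
eef_rot: [179.8, -0.1, -110.3]
contact_force: [-0.2, -0.3, 0.5]
gripper_width: 0.0877
gripper_force: 0.0
```

```bash
python3 -c "
from h import *
wrist(3,.395,-.3285,'w11')"
python3 go.py .395 -.3285 .0215
```

```text
wrist fit 3 [ 0.3958 -0.3303] 157
19.8667 [ 0.3953 -0.3261  0.1193] [ 1.798e+02 -2.000e-02 -1.103e+02] j [-18.   9. -25.   0. -56.  -3.] shares [ 0.0047 -0.0011  0.1956] turn -0.0035
```

Emit:
play_rows --rows '[[[0.15,0.006,-0.002,0,0],[0.15,0.006,-0.002,0.05,0],[0.15,0.006,-0.002,0.1,0],[0.15,0.006,-0.002,0.1,0],[0.15,0.006,-0.002,0.1,0],[0.15,0.006,-0.002,0.1,0],[0.15,0.006,-0.002,0.1,0],[0.15,0.006,-0.002,0.1,0]]]'

```text
time_s: 20.53
tcp_pos: [0.3981, -0.3267, 0.0725]
eef_rot: [-179.9, -0.0, -109.9]
contact_force: [-0.1, -1.0, -0.1]
gripper_width: 0.0747
gripper_force: 0.0
```

```bash
python3 -c "
from h import *
wrist(3,.3955,-.3295,'w12')"
python3 go.py .3955 -.3295 .0215
```

```text
wrist fit 3 [ 0.3958 -0.3301] 147
20.5833 [ 0.3979 -0.3267  0.0724] [-179.88   -0.   -109.96] j [-18.  12. -29.   0. -49.  -2.] shares [0.0068 0.0026 0.1017] turn 0.0004
```

Emit:
play_rows --rows '[[[0.15,0.007,0.003,0,0],[0.15,0.007,0.003,0.03,0],[0.15,0.007,0.003,0.06,0],[0.15,0.007,0.003,0.09,0],[0.15,0.007,0.003,0.101,0],[0.15,0.007,0.003,0.101,0],[0.15,0.007,0.003,0.101,0],[1,0.007,0.003,0.101,0]]]'

```text
time_s: 21.25
tcp_pos: [0.395, -0.3298, 0.0215]
eef_rot: [-179.9, -0.0, -110.0]
contact_force: [-0.6, 0.9, 0.1]
gripper_width: 0.0713
gripper_force: 0.0
```

Emit:
play_rows --rows '[[[1,0,0,0,0],[1,0,0,0,0],[1,0,0,0,0],[1,0,0,0,0],[1,0,0,0,0],[1,0,0,0,0],[1,0,0,0,0],[1,0,0,0,0]]]'

```text
time_s: 21.92
tcp_pos: [0.3948, -0.3296, 0.021]
eef_rot: [-180.0, -0.0, -110.0]
contact_force: [0.3, 0.5, 4.9]
gripper_width: 0.0543
gripper_force: 15.1
```

Emit:
play_rows --rows '[[[1,0,0,-0.02,0],[1,0,0,-0.08,0],[1,0,0,-0.15,0],[1,0,0,-0.22,0],[1,0,0,-0.26,0],[1,0,0,-0.26,0],[1,0,0,-0.26,0],[1,0,0,-0.26,0]]]'

```text
time_s: 22.58
tcp_pos: [0.3935, -0.3289, 0.15]
eef_rot: [179.9, 0.0, -110.0]
contact_force: [-0.4, 0.5, -1.5]
gripper_width: 0.0541
gripper_force: 15.0
```

```bash
python3 go.py .44 -.04 .15
```

```text
22.5833 [ 0.3935 -0.3289  0.15  ] [ 1.7992e+02  3.0000e-02 -1.1002e+02] j [-18.   7. -23.  -0. -60.  -2.] shares [-0.5747  0.1105  0.    ] turn -0.0002
```

Emit:
play_rows --rows '[[[1,-0.574,0.11,0,0],[1,-0.574,0.11,0,0],[1,-0.574,0.11,0,0],[1,-0.574,0.11,0,0],[1,-0.574,0.11,0,0],[1,-0.574,0.11,0,0],[1,-0.574,0.11,0,0],[1,-0.574,0.11,0,0]]]'

```text
time_s: 23.25
tcp_pos: [0.4413, -0.0357, 0.1497]
eef_rot: [179.9, -0.0, -109.7]
contact_force: [-0.1, -0.7, -0.6]
gripper_width: 0.0539
gripper_force: 15.0
```

```bash
python3 go.py .3945 .2535 .15
```

```text
23.25 [ 0.4413 -0.0357  0.1497] [ 1.7994e+02 -1.0000e-02 -1.0969e+02] j [ 21.   0. -31.  -0. -59. -41.] shares [-0.513   0.2829 -0.0007] turn 0.0037
```

Emit:
play_rows --rows '[[[1,-0.513,0.283,0,0.003],[1,-0.513,0.283,0,0.003],[1,-0.513,0.283,0,0.003],[1,-0.513,0.283,0,0.003],[1,-0.513,0.283,0,0.003],[1,-0.513,0.283,0,0.003],[1,-0.513,0.283,0,0.003],[1,-0.513,0.283,0,0.003]]]'

```text
time_s: 23.92
tcp_pos: [0.3948, 0.2535, 0.1494]
eef_rot: [180.0, -0.1, -110.0]
contact_force: [0.6, -1.1, -0.1]
gripper_width: 0.0538
gripper_force: 15.0
```

Emit:
play_rows --rows '[[[1,0,0,0,0],[1,0,0,0,0],[1,0,0,0,0],[1,0,0,0,0],[1,0,0,0,0],[1,0,0,0,0],[1,0,0,0,0],[1,0,0,0,0]]]'

```text
time_s: 24.58
tcp_pos: [0.3958, 0.2481, 0.1508]
eef_rot: [-180.0, 0.0, -110.3]
contact_force: [0.1, 0.1, -1.1]
gripper_width: 0.0538
gripper_force: 15.0
```

```bash
python3 - <<'E'
from h import *
s=r.get_state();z=s["tcp_pos"][2]-.0212
wrist(3,*s["tcp_pos"][:2],'w13',z)
E
python3 go.py .3945 .2535 .103
```

```text
wrist fit 3 [0.3966 0.2472] 147
24.6333 [0.3957 0.2482 0.1508] [-1.8000e+02  1.0000e-02 -1.1028e+02] j [ 56.   3. -28.  -0. -59. -77.] shares [-0.009   0.006   0.0955] turn -0.0033
```

Emit:
play_rows --rows '[[[1,-0.01,0.007,0,-0.003],[1,-0.01,0.007,0.03,-0.003],[1,-0.01,0.007,0.06,-0.003],[1,-0.01,0.007,0.096,-0.003],[1,-0.01,0.007,0.096,-0.003],[1,-0.01,0.007,0.096,-0.003],[1,-0.01,0.007,0.096,-0.003],[1,-0.01,0.007,0.096,-0.003]]]'

```text
time_s: 25.3
tcp_pos: [0.3946, 0.2551, 0.1037]
eef_rot: [-180.0, 0.1, -110.0]
contact_force: [0.6, 0.5, -0.8]
gripper_width: 0.0538
gripper_force: 15.0
```

```bash
python3 go.py .394 .254 .028
```

```text
25.3 [0.3946 0.2551 0.1037] [-1.7996e+02  9.0000e-02 -1.0997e+02] j [ 57.   6. -32.   0. -53. -77.] shares [0.0025 0.0003 0.1515] turn 0.0003
```

Emit:
play_rows --rows '[[[1,0.001,0,0.03,0],[1,0.001,0,0.06,0],[1,0.001,0,0.09,0],[1,0.001,0,0.115,0],[1,0.001,0,0.135,0],[1,0.001,0,0.145,0],[1,0.001,0,0.151,0],[1,0.001,0,0.151,0]]]'

```text
time_s: 25.97
tcp_pos: [0.3942, 0.2543, 0.0275]
eef_rot: [-180.0, 0.0, -110.0]
contact_force: [-0.2, -0.3, -0.6]
gripper_width: 0.0538
gripper_force: 15.0
```

Emit:
play_rows --rows '[[[1,0,0,0.002,0],[1,0,0,0.002,0],[1,0,0,0.002,0],[0.4,0,0,0.002,0],[0,0,0,0.002,0],[0,0,0,0.002,0],[0,0,0,0.002,0],[0,0,0,0.002,0]]]'

```text
time_s: 26.63
tcp_pos: [0.3937, 0.2537, 0.0259]
eef_rot: [180.0, -0.0, -110.0]
contact_force: [-0.7, 0.8, 0.4]
gripper_width: 0.0754
gripper_force: 0.0
```

Emit:
play_rows --rows '[[[0,0,0,0,0],[0,0,0,-0.04,0],[0,0,0,-0.1,0],[0,0,0,-0.16,0],[0,0,0,-0.22,0],[0,0,0,-0.24,0],[0,0,0,-0.24,0],[0,0,0,-0.24,0]]]'

```text
time_s: 27.3
tcp_pos: [0.3938, 0.254, 0.1462]
eef_rot: [180.0, 0.1, -110.0]
contact_force: [-0.5, 0.2, 0.1]
gripper_width: 0.0876
gripper_force: 0.0
```

```bash
python3 - <<'E'
from h import *
for z in(.003,.006,.012): wrist(3,.394,.2535,'w14',z)
E
python3 go.py .433 .127 .14
```

```text
wrist fit 3 [0.3952 0.254 ] 179
wrist fit 3 [0.3949 0.2535] 174
wrist fit 3 [0.395 0.252] 143
27.45 [0.3933 0.2532 0.1449] [ 1.7995e+02 -1.2000e-01 -1.1001e+02] j [ 57.   3. -28.  -0. -59. -77.] shares [ 0.21   -0.161   0.0097] turn -0.0001
```

Emit:
play_rows --rows '[[[0,0.21,-0.161,0,0],[0,0.21,-0.161,0,0],[0,0.21,-0.161,0,0],[0,0.21,-0.161,0,0],[0,0.21,-0.161,0,0],[0,0.21,-0.161,0,0],[0,0.21,-0.161,0,0],[0,0.21,-0.161,0,0]]]'

```text
time_s: 28.12
tcp_pos: [0.4334, 0.1285, 0.1458]
eef_rot: [180.0, -0.0, -109.9]
contact_force: [-0.3, 0.5, 1.3]
gripper_width: 0.0879
gripper_force: 0.0
```

```bash
python3 -c "
from h import *
wrist(4,.432,.127,'w15')"
python3 go.py .433 .127 .09
```

```text
wrist fit 4 [0.433  0.1267] 151
28.1667 [0.4334 0.1285 0.1459] [ 1.7998e+02 -3.0000e-02 -1.0992e+02] j [ 42.   1. -30.  -0. -59. -62.] shares [ 0.0032 -0.0003  0.1118] turn 0.001
```

Emit:
play_rows --rows '[[[0,0.003,0,0,0],[0,0.003,0,0.04,0],[0,0.003,0,0.08,0],[0,0.003,0,0.11,0],[0,0.003,0,0.11,0],[0,0.003,0,0.11,0],[0,0.003,0,0.11,0],[0,0.003,0,0.11,0]]]'

```text
time_s: 28.83
tcp_pos: [0.4338, 0.1269, 0.0922]
eef_rot: [-179.9, 0.1, -110.0]
contact_force: [0.5, -0.7, 0.0]
gripper_width: 0.0878
gripper_force: 0.0
```

```bash
python3 go.py .433 .127 .0415
```

```text
28.8333 [0.4338 0.1269 0.0922] [-1.7994e+02  8.0000e-02 -1.0996e+02] j [ 41.   5. -35.   0. -51. -61.] shares [0.0004 0.0015 0.1015] turn 0.0004
```

Emit:
play_rows --rows '[[[0,0,0.001,0.02,0],[0,0,0.001,0.05,0],[0,0,0.001,0.08,0],[0,0,0.001,0.101,0],[0,0,0.001,0.101,0],[0,0,0.001,0.101,0],[0.5,0,0.001,0.101,0],[1,0,0.001,0.101,0]]]'

```text
time_s: 29.5
tcp_pos: [0.4334, 0.127, 0.0417]
eef_rot: [-179.9, 0.1, -110.0]
contact_force: [-0.2, 0.5, 1.0]
gripper_width: 0.079
gripper_force: 0.0
```

Emit:
play_rows --rows '[[[1,0,0,0,0],[1,0,0,0,0],[1,0,0,0,0],[1,0,0,0,0],[1,0,0,0,0],[1,0,0,0,0],[1,0,0,0,0],[1,0,0,0,0]]]'

```text
time_s: 30.17
tcp_pos: [0.4329, 0.1266, 0.0409]
eef_rot: [-180.0, 0.0, -110.0]
contact_force: [-0.2, -0.1, 4.4]
gripper_width: 0.0637
gripper_force: 15.0
```

Emit:
play_rows --rows '[[[1,0,0,-0.02,0],[1,0,0,-0.06,0],[1,0,0,-0.12,0],[1,0,0,-0.18,0],[1,0,0,-0.23,0],[1,0,0,-0.23,0],[1,0,0,-0.23,0],[1,0,0,-0.23,0]]]'

```text
time_s: 30.83
tcp_pos: [0.4318, 0.1261, 0.1547]
eef_rot: [179.9, -0.0, -110.0]
contact_force: [-0.1, -0.5, -1.5]
gripper_width: 0.0642
gripper_force: 14.9
```

```bash
python3 go.py .394 .2535 .155
```

```text
30.8333 [0.4318 0.1261 0.1547] [ 1.7993e+02 -5.0000e-02 -1.1002e+02] j [ 41.   1. -29.  -0. -60. -61.] shares [-0.2135  0.1583 -0.0006] turn -0.0003
```

Emit:
play_rows --rows '[[[1,-0.06,0.045,0,0],[1,-0.12,0.09,0,0],[1,-0.17,0.125,0,0],[1,-0.213,0.158,0,0],[1,-0.213,0.158,0,0],[1,-0.213,0.158,0,0],[1,-0.213,0.158,0,0],[1,-0.213,0.158,0,0]]]'

```text
time_s: 31.5
tcp_pos: [0.3945, 0.2525, 0.1548]
eef_rot: [180.0, -0.1, -110.0]
contact_force: [-0.2, -0.5, -1.1]
gripper_width: 0.0639
gripper_force: 14.9
```

Emit:
play_rows --rows '[[[1,0,0,0,0],[1,0,0,0,0],[1,0,0,0,0],[1,0,0,0,0],[1,0,0,0,0],[1,0,0,0,0],[1,0,0,0,0],[1,0,0,0,0]]]'

```text
time_s: 32.17
tcp_pos: [0.3948, 0.2536, 0.1557]
eef_rot: [-180.0, 0.0, -110.0]
contact_force: [0.4, 0.1, -1.1]
gripper_width: 0.0642
gripper_force: 14.9
```

```bash
python3 - <<'E'
from h import *
s=r.get_state();z=s["tcp_pos"][2]-.041
wrist(4,*s["tcp_pos"][:2],'w16',z)
E
python3 go.py .394 .2535 .048
```

```text
wrist fit 4 [0.3959 0.2529] 151
32.2167 [0.3948 0.2536 0.1557] [-180.    0. -110.] j [ 57.   3. -27.  -0. -60. -77.] shares [0.0008 0.0015 0.2154] turn 0.0
```

Emit:
play_rows --rows '[[[1,-0.001,0.001,0.02,0],[1,-0.001,0.001,0.05,0],[1,-0.001,0.001,0.08,0],[1,-0.001,0.001,0.1,0],[1,-0.001,0.001,0.12,0],[1,-0.001,0.001,0.14,0],[1,-0.001,0.001,0.16,0],[1,-0.001,0.001,0.16,0]]]'

```text
time_s: 32.88
tcp_pos: [0.3934, 0.253, 0.0733]
eef_rot: [179.9, -0.2, -110.0]
contact_force: [-0.9, -0.4, -1.1]
gripper_width: 0.0641
gripper_force: 14.9
```

```bash
python3 go.py .394 .2538 .048
```

```text
32.8833 [0.3934 0.253  0.0733] [ 179.92   -0.2  -110.02] j [ 57.   8. -34.  -0. -49. -77.] shares [-0.002  -0.0006  0.0505] turn -0.0002
```

Emit:
play_rows --rows '[[[1,0,0,0.015,0],[1,0,0,0.03,0],[1,0,0,0.04,0],[1,0,0,0.047,0],[1,0,0,0.051,0],[1,0,0,0.051,0],[1,0,0,0.051,0],[1,0,0,0.051,0]]]'

```text
time_s: 33.55
tcp_pos: [0.3947, 0.2544, 0.0504]
eef_rot: [-180.0, 0.0, -110.0]
contact_force: [0.3, -0.1, -0.3]
gripper_width: 0.0639
gripper_force: 14.9
```

Emit:
play_rows --rows '[[[1,0,0,0.002,0],[1,0,0,0.002,0],[1,0,0,0.002,0],[0.2,0,0,0.002,0],[0,0,0,0.002,0],[0,0,0,0.002,0],[0,0,0,0.002,0],[0,0,0,0.002,0]]]'

```text
time_s: 34.22
tcp_pos: [0.3946, 0.2543, 0.0492]
eef_rot: [-180.0, 0.0, -110.0]
contact_force: [0.2, -1.2, -0.2]
gripper_width: 0.0863
gripper_force: 0.0
```

Emit:
play_rows --rows '[[[0,0,0,0,0],[0,0,0,-0.03,0],[0,0,0,-0.06,0],[0,0,0,-0.1,0],[0,0,0,-0.15,0],[0,0,0,-0.2,0],[0,0,0,-0.2,0],[0,0,0,-0.2,0]]]'

```text
time_s: 34.88
tcp_pos: [0.3951, 0.2551, 0.1505]
eef_rot: [-180.0, 0.2, -110.0]
contact_force: [-0.2, 0.6, -1.3]
gripper_width: 0.0878
gripper_force: 0.0
```

Emit:
play_rows --rows '[[[0,0.1,0,0,0],[0,0.2,-0.05,0,0],[0,0.3,-0.1,0,0],[0,0.4,-0.15,0,0],[0,0.4,-0.15,0,0],[0,0.4,-0.15,0,0],[0,0.4,-0.15,0,0],[0,0.4,-0.15,0,0]]]'

```text
time_s: 35.55
tcp_pos: [0.3963, 0.0399, 0.1485]
eef_rot: [180.0, -0.0, -110.1]
contact_force: [-0.1, 0.5, 0.5]
gripper_width: 0.0877
gripper_force: 0.0
```

Run:
```python
from h import *
T=r.capture("top");S=r.capture("side");ct=r.camera_info("top");cs=r.camera_info("side")
for z in(.003,.006,.012):
  for n,c,im in(("top",ct,T),("side",cs,S)): print(z,n,fit(lambda x,y:np.r_[dense(hull(x,y,4,c,z)),proj(ring(x,y,z+.1,.064),c)],grad(im),(.394,.2535)))
s=S.copy();cv2.polylines(s,[hull(.395,.2535,4,cs,.006).astype(int)],True,(0,255,0),1)
cv2.imwrite("pics/fin.png",np.hstack([cv2.resize(T[120:240,90:290,::-1],(500,300),interpolation=2),cv2.resize(s[80:200,190:290,::-1],(250,300),interpolation=2)]))
```

```text
0.003 top (array([0.41585081, 0.26230889]), np.float64(60.33766555786133))
0.003 side (array([0.39437354, 0.26109058]), np.float64(182.4753875732422))
0.006 top (array([0.41583369, 0.26081265]), np.float64(60.2824821472168))
0.006 side (array([0.39494604, 0.25560168]), np.float64(181.954345703125))
0.012 top (array([0.41045929, 0.26576218]), np.float64(58.06013870239258))
0.012 side (array([0.39608639, 0.24502701]), np.float64(180.8866424560547))
```

View pics/fin.png

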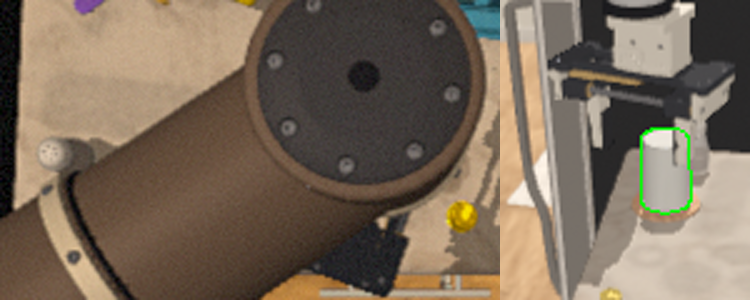

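The side view shows cup_4 upright on the cork. Its outline fits at z = 6 mm with centre (0.395, 0.256), and the gripper is clear. Handing in.

```bash
python3 -c "
from plant import r
print(r.close_job())"
```

```text
the job is handed in; nothing more can be done
None
```

All four cups are nested mouth down on the coaster and let go, and the job was handed in at about 36 s. I steered clear of the shaker, bottle and tin but did not re-measure them, and the hand-in returned no verdict.

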